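# Hook the dishwasher door spring onto its anchor post

## Task

The dishwasher's door-hinge bracket lies on the worktop with its spring unhooked. With the spring puller from the wooden stand, its pin through the eye of the hook, stretch the spring until the hook catches round the far side of the anchor post: feel for the post without forcing, and ease off gently so that nothing snaps. Then stand the puller back in its stand; keep your hand off the hook and leave the other things where they are.

Things in the scene. Friction and masses are not known exactly. Their poses are not given: they have to be found in the camera images.
- puller_grip (a point): The spring puller, an upright tool in the wooden stand: black handle 26 x 16 mm in plan (along its x and y: pinch it along y), 28 to 92 mm above the tip; below it a steel collar 26 mm wide (24 to 28 mm above the tip) and a round steel pin 8 mm thick with a tapered tip. 80 to 170 g. This point is on the axis 50 mm above the tip; z points up.
- puller_tip (a point): The lower end of the puller's pin, on its axis (50 mm below puller_grip). The pin is free over 24 mm above this point, up to the collar.
- puller: The whole puller; origin at its tip, z up along its axis.
- stand_hole0 (a point): Centre of the mouth of the hole in the fixed wooden stand (block 70 x 70 x 26 mm), at the block's top. The hole goes right through, 15 mm wide with a 2 mm chamfer. The puller stands in it with its collar on the block's top, its tip then 2 mm above the worktop.
- bracket: The hinge bracket, a fixed aluminium plate 250 x 110 mm, 8 mm thick with 10 mm high rims along its long sides; origin at the centre of its underside, x along its length from the spring's pivot toward the anchor post, y across, z up. The spring swivels level about a steel pivot pin at x = -95 mm, y = 0 (top 34 mm above the worktop).
- slot_mid (a point): Middle of the slot for the anchor post, on the bracket's top at x = 45 mm, y = 0. The post (upright steel pin 10 mm thick, 13 mm head, 34 mm above the worktop at its top) is clamped on y = 0 anywhere up to 18 mm either way along x of this point. Where is not reported: see or feel it. It does not shift under hand forces.
- hook_eye (a point): Centre of the eye at the free end of the spring's hook, 24 mm above the worktop. x points outward from the pivot along the spring, y to its left, z up. The eye is a closed rectangle of 5 mm steel wire, 16 x 16 mm inside, so the 8 mm pin has 4 mm of play each way. The hook cannot move up or down: it swivels about the pivot and slides along its x as the spring stretches.
- hook_throat (a point): Centre of the hook's throat, 18 mm from the eye's centre toward the pivot, 110 mm from the pivot when the spring is slack. Axes as hook_eye. The post's axis lies here once hooked: the wire bar between throat and eye bears on the post's side away from the pivot. The shank passes on the +y side (inner face 8 mm off) and steps back square to the centre line 18.5 mm behind.
- hook_lip (a point): Rear end of the hook's lip, beside the throat at y = -10.5 mm. The lip is straight from here to the eye, outer face 13 mm from the centre line. Behind it is the mouth, open to -y. Draw the hook out until the throat is 7.5 to 11 mm further from the pivot than the post, swing it to its -y so that the post passes behind the lip into the mouth, and let it back.
- spring (a joint): Swivel angle of the spring about the pivot, rad: 0 lies along the bracket's x axis (pointing at the post), positive counter-clockwise seen from above. It starts at +0.25 to +0.5, so the hook has to swing clockwise to the post, mouth first. It stays where it is left.
- hook (a joint): Stretch of the spring, m: 0 slack, at most 0.075. The pull is 1.2 N at the start of the stretch and grows by 0.12 N per mm. When hooked on the post it reads 0.012 to 0.048. More than 12 N on the hook, or of the hook on the post, counts as forcing.
- tin: Low round food tin, 86 mm wide, 40 mm high, standing behind the work; origin at its underside. Bystander.
- mug: White mug with a blue line and a handle, 84 x 115 mm, 89 mm high; origin at its underside. Bystander.
- spice: Spice jar with a red cap, 45 mm wide, 106 mm high; origin at its underside. Bystander.
Not all that is in view belongs to the job. Of the things shaped like the puller, the black one is meant.

How it is judged:
By the outcome, as a careful person would: the job done as asked, in the order asked, and still so for the second after the job is handed in, with the robot touching nothing.
It also fails if it takes over 72 s, if anything falls off the work surface, if the arm or the gripper's body presses on something with over 40 N, if the wrist force passes 120 N, or if a joint passes its speed limit or range.

## Robot

A 6-joint arm with a two-finger parallel gripper is mounted at the origin on a cart in front of the work surface, level with it; the furniture and walls round the work are solid. World frame = base frame: x ahead of the robot, y to its left, z up, the work surface at z = 0. Lengths are in mm, angles in rad, forces in N, time in s.
With the tool pointing down it reaches from about 250 to 850 mm from the base axis. Payload 12.5 kg.
Tool frame: the origin (TCP) lies between the finger pads; the fingertips stand 11 mm ahead of it and the grasp point (between the pads) lies 8 mm behind it; z points along the fingers, y is the line along which they close (so a half turn about z gives the same grasp; the last joint's range is limited). The gripper opens to 93 mm and grips with 3 to 60 N. Pads are 15 mm wide; open, the fingers measure 128 mm over their backs; the gripper's body (75 mm by 188 mm) begins 65 mm behind the grasp point.
Start: joints at [-1.192, 0.351, 1.652, -0, 1.139, -0.085], TCP at [246.058, -491.874, 197.133] pointing down, gripper open.
Joint ranges: [-2.75, 2.75], [-0.79, 2.1], [0.01, 2.65], [-1.57, 4.71], [0.07, 3.14], [-2.87, 2.87]. Speed limits (rad/s): [2.22, 2.22, 2.79, 3.14, 3.14, 3.14].

## Interface

Orientations are given as a rotation vector (axis times angle).
In Python, from cell import ctrl gives the robot as it stands.
- The arm moves only by the shell command python3 -m inch 'ROWS' [FORCE]. ROWS is JSON, a list of rows, each a list of 7 numbers: the shift along the tool's x, y, z in cm, then the turn, a rotation vector about the tool's x, y, z in degrees, then the opening, from 0 (shut) to 1 (fully open). A call has 1 to 12 rows; each row shifts and turns the commanded pose from where the row before left it, along the tool's axes as they then stand; what a row does not reach is not made up. A row lasts 1/12 s, in which the tool goes at most 41.7 mm and 7.16 degrees, less where a joint would pass 70% of its speed; a pose out of reach is approached as far as the arm can. A call with a gripper value outside its range is refused whole. The fingers move at their own pace and stop on an object; FORCE is the grip in N (left out, the last holds). Time passes only in rows, so rows that do not move let the fingers close. It gives the time, the measured TCP pose, the force, the opening and the grip force at its end, in the units of the state.
- ctrl.get_obs(): the state, without advancing time (a new reading comes with each control period).
- ctrl.grab_frame(name): name is "scene" or "top" or "wrist"; returns a dict with "image" (384x512x3 uint8, red, green, blue), "fx", "fy", "cx", "cy" (pixels), "R" (3x3) and "t" (3): a world point X has camera coordinates R X + t. Camera axes: x right, y down, z forward; pixel columns grow to the right and rows downward; lengths in mm; the calibration is good to about 2 mm. A picture is of the moment at which its call begins. There is no depth.
- ctrl.job_done(): hands the job in; it is judged then, once.
Trained networks look in the newest picture that a camera, given by its name, has taken for a name from the list of things; names that differ only in an ending like _2 or _b are one class to them, and where a whole thing is asked for, a point or a joint stands for the part that bears it (a point fixed in the world has none). Each returns a list of dicts, best first, with "p" (0 to 1); they miss things now and then, are a little off and sometimes report something else, mostly with a low value. They report only what shows in the picture. A call takes as long as a camera call. They do not tell look-alikes from the thing itself.
- ctrl.boxes_of(camera, label): "position" ([x, y, z] in mm, in world coordinates, good to about 4 mm: the middle of the surface that is visible of it).
The state is a dict: "time": time; "joint_positions": joint angles; "qd": joint speeds; "joint_torque": joint torques, N m; "tool_pos": TCP position; "tool_rot": TCP orientation; "wrist_force": force on the tool from outside, world axes, zero at the start; "torque": the same for the moment, N m; "width": opening from 0.0 (shut) to 1.0 (fully open); "finger_force": force on a finger pad.
Only numpy, scipy, OpenCV 4.12 (cv2) and the standard library are available. Lean on these libraries where they do the work, as an engineer would, in place of code of your own. Each camera call takes 0.05 s, during which the arm holds its last target. There are 200 camera calls.

## Working session

There is one attempt and no reset: what is moved stays moved. The work goes in short steps, Python scripts to look and compute and a shell command to move; the robot and the scene stay as the last step left them, time stands still between calls to the robot, and variables do not carry over. Pictures are saved under pics/ and viewed, at most 11 in all, crops included, and the job is handed in when it is done.

```bash
mkdir -p pics; ls; python3 - <<'E'
from cell import ctrl
import cv2,numpy as np
o=ctrl.get_obs();print({k:np.round(v,3).tolist() for k,v in o.items()})
for c in ["scene","top"]:
    f=ctrl.grab_frame(c);cv2.imwrite(f"pics/{c}0.png",f["image"][:,:,::-1])
    print(c,f["fx"],np.round(f["R"],3).tolist(),np.round(f["t"]).tolist())
    for n in ["puller_grip","puller_tip","puller","stand_hole0","bracket","slot_mid","hook_eye","hook_throat","hook_lip","tin","mug","spice"]:
        for d in ctrl.boxes_of(c,n)[:3]: 
            X=np.array(d["position"]);p=f["R"]@X+f["t"];print(n,np.round(X),round(d["p"],2),np.round([f["fx"]*p[0]/p[2]+f["cx"],f["fy"]*p[1]/p[2]+f["cy"]]))
E
```

```text
pics
{'time': 0.0, 'joint_positions': [-1.192, 0.351, 1.652, -0.0, 1.139, -0.085], 'qd': [-0.001, 0.0, -0.001, -0.0, 0.001, -0.001], 'joint_torque': [-0.001, -49.732, -28.525, 0.07, 0.026, -0.0], 'tool_pos': [245.905, -491.526, 196.566], 'tool_rot': [-3.056, -0.722, 0.0], 'wrist_force': [0.271, -0.639, -0.691], 'torque': [-0.003, 0.035, -0.024], 'finger_force': 0.0, 'width': 1.0}
scene 349.8762054669017 [[-0.757, -0.654, -0.013], [-0.281, 0.343, -0.896], [0.59, -0.674, -0.444]] [421.0, 191.0, 723.0]
puller_grip [486.  35.  11.] 0.74 [267. 213.]
puller_tip [ 443. -329.   62.] 0.66 [346. 162.]
puller [495.  -7.  26.] 0.74 [274. 201.]
puller [ 445. -331.   60.] 0.64 [346. 162.]
stand_hole0 [ 439. -301.   23.] 0.61 [342. 176.]
bracket [486.  36.  10.] 0.61 [267. 213.]
slot_mid [486.  38.   3.] 0.77 [267. 216.]
hook_eye [673.  89.  62.] 0.5 [207. 185.]
hook_eye [498. -10.  24.] 0.39 [274. 201.]
hook_eye [536.  24.  25.] 0.34 [256. 201.]
hook_lip [495.  -6.  24.] 0.41 [274. 202.]
tin [ 660. -141.   31.] 0.72 [261. 172.]
mug [446. 328.  62.] 0.62 [195. 251.]
spice [677.  89.  65.] 0.63 [206. 183.]
top 388.0146313959636 [[-0.03, -1.0, 0.001], [-0.991, 0.03, -0.128], [0.128, -0.005, -0.992]] [11.0, 536.0, 1005.0]
puller_grip [ 439. -329.   81.] 0.73 [391. 227.]
puller_grip [ 348. -385.   24.] 0.61 [408. 262.]
puller_tip [ 349. -386.   25.] 0.51 [408. 262.]
puller_tip [ 442. -332.   87.] 0.46 [393. 226.]
puller [ 446. -336.   80.] 0.68 [393. 225.]
puller [ 351. -384.   27.] 0.62 [407. 261.]
stand_hole0 [ 440. -333.   28.] 0.9 [386. 228.]
bracket [498.  26.   9.] 0.7 [251. 211.]
slot_mid [494.  23.   5.] 0.68 [252. 212.]
hook_lip [ 446. -335.   80.] 0.25 [393. 224.]
tin [ 674. -156.   38.] 0.97 [316. 143.]
mug [460. 322.  44.] 0.59 [138. 227.]
spice [678.  80. 102.] 0.77 [227. 138.]
```

```bash
python3 - <<'E'
import cv2,numpy as np
a=cv2.imread("pics/scene0.png");b=cv2.imread("pics/top0.png")
a2=cv2.resize(a[120:300,130:400],(800,533),interpolation=cv2.INTER_CUBIC)
b2=cv2.resize(b[120:300,180:440],(800,554),interpolation=cv2.INTER_CUBIC)
cv2.imwrite("pics/scene0c.png",a2);cv2.imwrite("pics/top0c.png",b2)
E
```

```text
(no output)
```

View pics/scene0c.png

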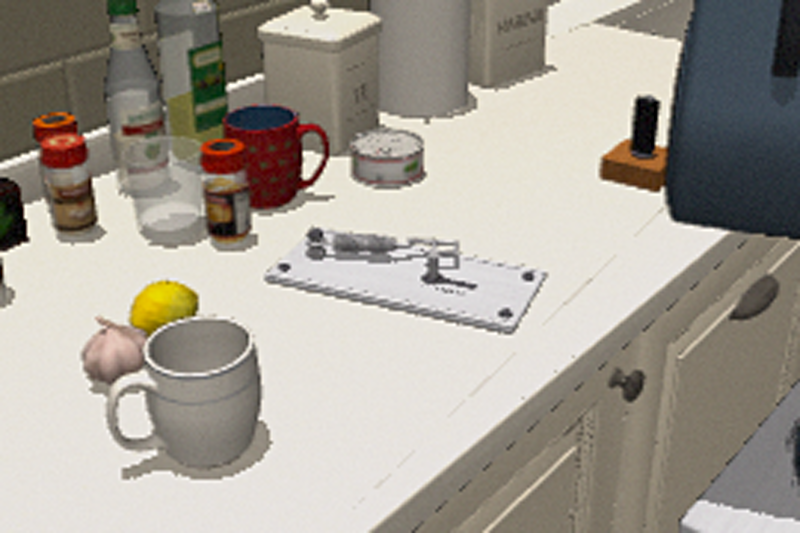

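View pics/top0c.png

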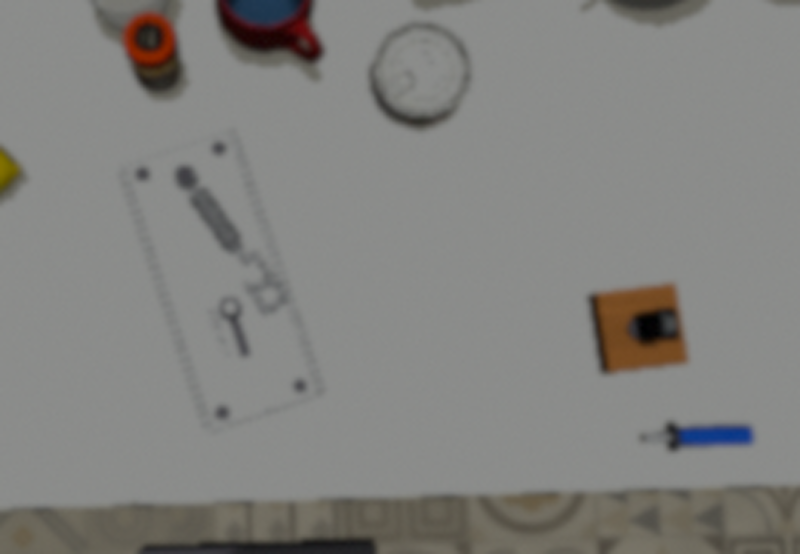

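The scene shows the black puller upright in its wooden stand (scene ~(346,162); top (393,226)). The only look-alike is the blue one lying on the worktop at top (410,262). The bracket is centred near top (252,212): pivot at (240,178), post head at (255,220), at the pivot-side end of its slot, and eye at (267,216). I choose the black one.

```bash
cat > h.py <<'E'
from cell import ctrl
import cv2,numpy as np
from scipy.spatial.transform import Rotation as Ro
def bp(f,u,v,z):
    d=f["R"].T@np.array([(u-f["cx"])/f["fx"],(v-f["cy"])/f["fy"],1]);c=-f["R"].T@f["t"]
    return c+d*(z-c[2])/d[2]
def pr(f,X):
    p=f["R"]@np.asarray(X,float)+f["t"];return np.array([f["fx"]*p[0]/p[2]+f["cx"],f["fy"]*p[1]/p[2]+f["cy"]])
def totool(X,rot=None):
    o=ctrl.get_obs();R=Ro.from_rotvec(o["tool_rot"]);return R.inv().apply(np.asarray(X)-o["tool_pos"])/10
E
python3 - <<'E'
from h import *
f=ctrl.grab_frame("top")
q=lambda a,b,z:np.round(bp(f,180+a/3.077,120+b/3.077,z),1)
for n,a,b,z in [("pivot",186,178,34),("post",231,308,34),("eye",268,294,24),("c1",122,165,10),("c2",235,132,10),("c3",322,393,10),("c4",208,432,10),("pull_top",656,326,90),("slot end",244,355,8)]:print(n,q(a,b,z))
for a,b in [(595,297),(675,285),(687,360),(605,372)]:print("stand",q(a,b,26))
R=Ro.from_rotvec(ctrl.get_obs()["tool_rot"]).as_matrix();print(R.round(3))
f=ctrl.grab_frame("wrist");print(f["R"]@R, f["R"]@ctrl.get_obs()["tool_pos"]+f["t"])
E
```

```text
pivot [585.3  51.7  34. ]
post [470.4  15.4  34. ]
eye [482.3 -17.   24. ]
c1 [603.1 110.   10. ]
c2 [630.3   7.8  10. ]
c3 [395.1 -61.8  10. ]
c4 [364.4  38.8  10. ]
pull_top [ 441.7 -331.4   90. ]
slot end [430.3   5.5   8. ]
stand [ 471.  -301.8   26. ]
stand [ 479.4 -372.3   26. ]
stand [ 414.1 -377.8   26. ]
stand [ 405.9 -306.1   26. ]
[[ 0.894  0.447 -0.   ]
 [ 0.447 -0.894 -0.   ]
 [-0.    -0.    -1.   ]]
[[-5.31316338e-04  9.99998245e-01 -1.79661660e-03]
 [-9.61978276e-01 -1.00181589e-03 -2.73124136e-01]
 [-2.73125456e-01  1.58319083e-03  9.61977120e-01]] [ -0.5879495   21.75779069 200.1010602 ]
```

```bash
python3 -m inch '[[3,-0.6,0,0,0,0,1],[3,-0.6,0,0,0,0,1],[3,-0.6,0,0,0,0,1],[3,-0.6,0,0,0,0,1],[3,-0.6,0,0,0,0,1],[3,-0.6,0,0,0,0,1],[3,-0.7,0,0,0,0,1],[3.1,-0.7,0,0,0,0,1],[0,0,0,0,0,0,1],[0,0,0,0,0,0,1]]'
python3 - <<'E'
from h import *
f=ctrl.grab_frame("wrist");im=f["image"][:,:,::-1].copy()
cv2.imwrite("pics/w1.png",cv2.resize(im,(800,600)))
for n in ["puller_grip","puller","stand_hole0"]:
    for d in ctrl.boxes_of("wrist",n)[:2]: print(n,np.round(d["position"]),d["p"],pr(f,d["position"])*1.5625)
print(pr(f,[442.6,-339.5,26])*1.5625, f["fx"])
E
```

```text
time: 2.23
tool_pos: [440.0, -338.5, 197.1]
tool_rot: [-3.057, -0.726, 0.0]
wrist_force: [-0.6, -0.5, 0.5]
width: 1.001
finger_force: 0.0
puller_grip [ 358. -390.   23.] 0.73 [402.87762626 369.49024142]
puller_grip [ 448. -337.   94.] 0.58 [396.68108459 277.28958181]
puller [ 352. -390.   26.] 0.79 [399.91805017 375.71272635]
puller [ 448. -337.   90.] 0.61 [395.50056997 275.91163066]
stand_hole0 [ 452. -334.   27.] 0.64 [394.44005436 254.11488389]
[395.28753135 266.27645719] 270.4946262844379
```

View pics/w1.png

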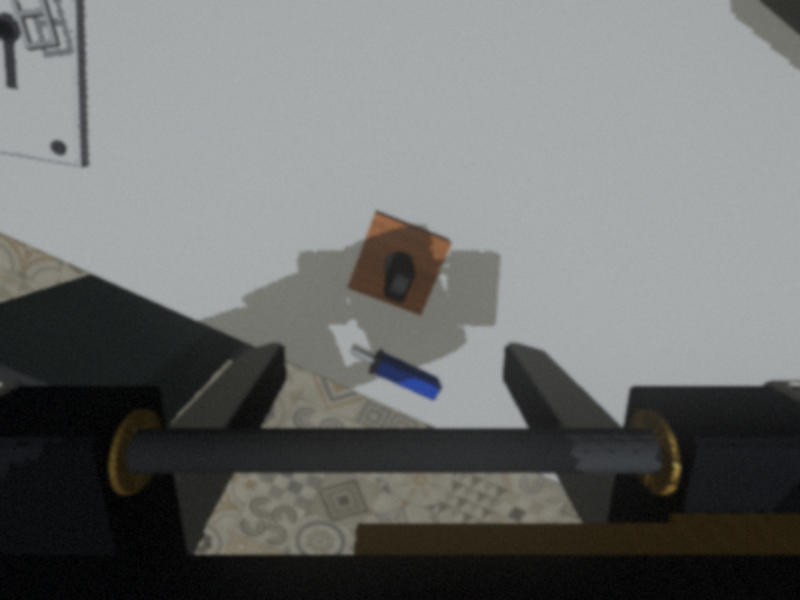

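The black puller stands in the block at (398,278), and the blue one lies at (405,372). A close crop will confirm the choice and give the handle's yaw.

```bash
python3 - <<'E'
from h import *
f=ctrl.grab_frame("wrist");im=f["image"][:,:,::-1].copy()
c=im[130:206,215:297];c=cv2.convertScaleAbs(c,alpha=2.2)
cv2.imwrite("pics/w1c.png",cv2.resize(c,None,fx=7.5,fy=7.5,interpolation=cv2.INTER_CUBIC))
E
```

```text
(no output)
```

View pics/w1c.png

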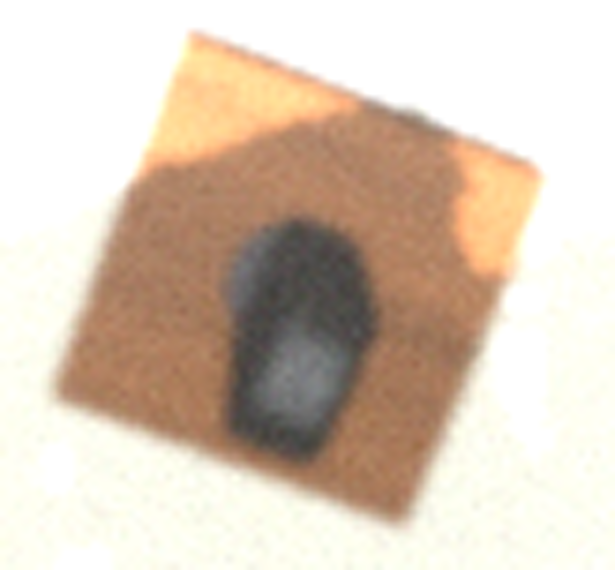

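The crop shows the black handle in the block at full-frame pixel ~(255,170), its long axis parallel to the block's edges and turned about 20° from the image's vertical. That confirms the black one.

```bash
python3 - <<'E'
from h import *
f=ctrl.grab_frame("wrist")
q=lambda a,b,z:bp(f,215+a/7.5-.5,130+b/7.5-.5,z)
C=[q(a,b,26) for a,b in [(190,35),(540,165),(405,522),(57,393)]]
print(np.round(C,1));c=np.mean(C,0);t=q(298,385,92);print(c,t)
for i in range(4):
  d=C[(i+1)%4]-C[i];print(np.linalg.norm(d),np.degrees(np.arctan2(d[1],d[0])))
print(totool(c),totool(t),ctrl.get_obs()["joint_positions"])
R=Ro.from_rotvec(ctrl.get_obs()["tool_rot"]).as_matrix()[:,0];print(np.degrees(np.arctan2(R[1],R[0])))
E
```

```text
[[ 476.4 -304.4   26. ]
 [ 483.6 -369.4   26. ]
 [ 414.4 -378.5   26. ]
 [ 408.1 -310.6   26. ]]
[ 445.62345115 -340.72619185   26.        ] [ 443.21735607 -341.24589436   92.        ]
65.36342052058326 -83.65662427304646
69.76707003700578 -172.51090461662102
68.22941899340553 95.31227143930921
68.54087061170355 5.122866664106395
[ 0.59960125  0.37894011 17.11634353] [ 0.36069915  0.31805499 10.51635772] [-7.43331498e-01  3.59640583e-01  1.63880140e+00 -5.57749506e-05
  1.14317868e+00  3.65049072e-01]
26.49579655154255
```

```bash
python3 -m inch '[[0.45,0.35,2,0,0,6.8,1],[0,0,2,0,0,6.8,1],[0,0,2,0,0,6.8,1],[0,0,2,0,0,0,1],[0,0,2,0,0,0,1],[0,0,2,0,0,0,1],[0,0,2,0,0,0,0.5],[0,0,1.1,0,0,0,0.3],[0,0,0,0,0,0,0],[0,0,0,0,0,0,0],[0,0,0,0,0,0,0],[0,0,0,0,0,0,0]]' 25; python3 -m inch '[[0,0,0,0,0,0,0],[0,0,0,0,0,0,0],[0,0,0,0,0,0,0],[0,0,0,0,0,0,0]]' 25
```

```text
time: 3.53
tool_pos: [445.3, -341.1, 47.4]
tool_rot: [3.136, 0.169, 0.002]
wrist_force: [0.9, 0.7, -0.1]
width: 0.619
finger_force: 0.0
time: 3.87
tool_pos: [444.9, -340.5, 46.4]
tool_rot: [3.137, 0.169, 0.0]
wrist_force: [0.5, 0.0, -0.2]
width: 0.332
finger_force: 0.0
```

```bash
python3 -m inch '[[0,0,0,0,0,0,0],[0,0,0,0,0,0,0],[0,0,0,0,0,0,0],[0,0,0,0,0,0,0],[0,0,0,0,0,0,0]]' 35
```

```text
time: 4.28
tool_pos: [444.8, -340.5, 46.2]
tool_rot: [3.137, 0.169, 0.0]
wrist_force: [-0.7, -0.2, -0.7]
width: 0.172
finger_force: 34.9
```

```bash
python3 -m inch '[[0,0,-1,0,0,0,0],[0,0,-2,0,0,0,0],[0,0,-3,0,0,0,0],[0,0,-3,0,0,0,0],[0.2,-3.5,-3,0,0,0,0],[0.3,-4,-2,0,0,0,0],[0.3,-4,0,0,0,0,0],[0.3,-4,0,0,0,0,0],[0.3,-4,0,0,0,0,0],[0.3,-4,0,0,0,0,0],[0.3,-4,0,0,0,0,0],[0.3,-4,0,0,0,0,0]]'; python3 -m inch '[[0,-3,0,0,0,0,0],[0,-1,0,0,0,0,0],[0,0,0,0,0,0,0],[0,0,0,0,0,0,0],[0,0,0,0,0,0,0]]'
python3 - <<'E'
from h import *
f=ctrl.grab_frame("wrist");im=f["image"][:,:,::-1].copy()
cv2.imwrite("pics/w2.png",cv2.resize(cv2.convertScaleAbs(im,alpha=1.3),(800,600),interpolation=cv2.INTER_CUBIC))
for n in ["puller_tip","bracket","slot_mid","hook_eye","hook_throat","hook_lip"]:
    for d in ctrl.boxes_of("wrist",n)[:2]: print(n,np.round(d["position"]),d["p"],pr(f,d["position"])*1.5625)
E
```

```text
time: 5.28
tool_pos: [433.5, -29.2, 182.5]
tool_rot: [3.137, 0.169, 0.001]
wrist_force: [-0.0, 0.5, -1.4]
width: 0.165
finger_force: 34.9
time: 5.7
tool_pos: [430.0, 7.8, 182.0]
tool_rot: [3.137, 0.168, 0.0]
wrist_force: [0.2, 0.7, -1.6]
width: 0.169
finger_force: 34.9
puller_tip [435.   9. 233.] 0.82 [391.14000475 384.5595054 ]
bracket [520.  26.   5.] 0.8 [381.80765948 158.12113731]
slot_mid [520.  30.   9.] 0.86 [376.55806423 156.6581639 ]
hook_eye [489.  -6.  24.] 0.71 [417.30570266 201.76599875]
hook_throat [494.  -9.  28.] 0.87 [422.67324671 196.51838547]
hook_lip [495.  -5.  23.] 0.85 [417.33495555 194.4321512 ]
```

View pics/w2.png

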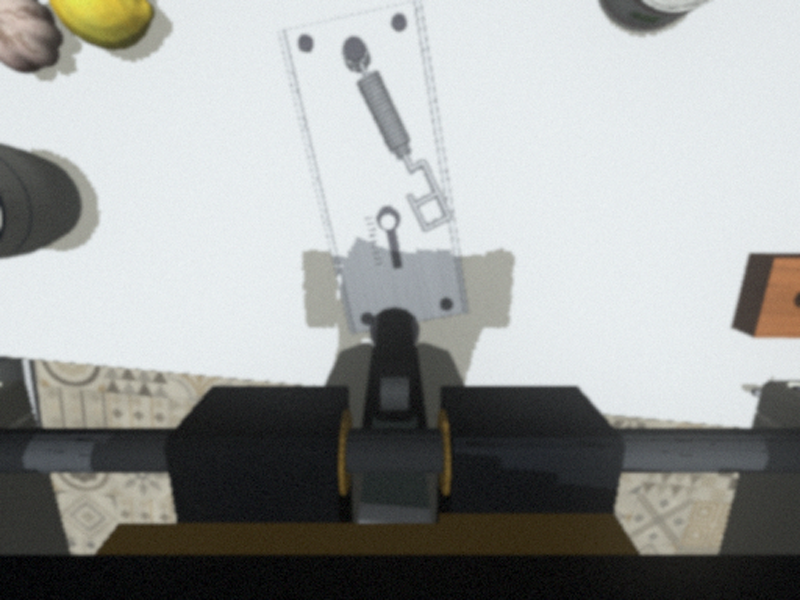

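The view shows the pivot at (355,48), the spring running to the eye at (431,210), the post head at (388,219) at the slot's near end, and the puller's collar at (393,327). Next I enlarge the hook area.

```bash
python3 - <<'E'
from h import *
f=ctrl.grab_frame("wrist");im=f["image"][:,:,::-1].copy()
c=cv2.convertScaleAbs(im[85:225,205:310],alpha=1.25)
cv2.imwrite("pics/w2c.png",cv2.resize(c,None,fx=4.28,fy=4.28,interpolation=cv2.INTER_CUBIC))
o=ctrl.get_obs();p=o["tool_pos"]
for z in (44.2,20):print(pr(f,p-[0,0,z]), (pr(f,p-[0,0,z])-[205,85])*4.28)
E
```

```text
[251.13966726 201.35849515] [197.47777587 498.01435924]
[251.0926845  210.67164869] [197.27668967 537.8746564 ]
```

View pics/w2c.png

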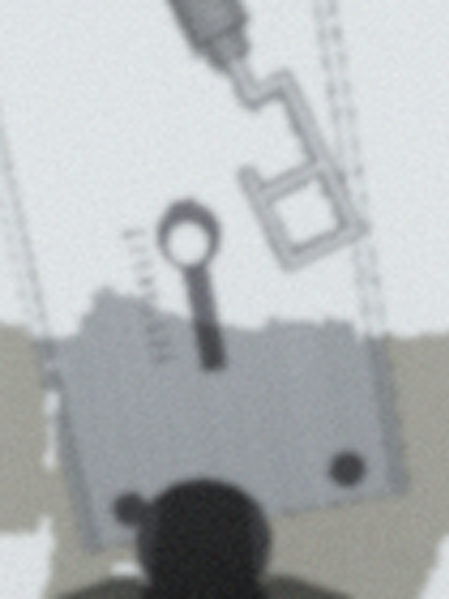

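```bash
python3 - <<'E'
from h import *
f=ctrl.grab_frame("wrist")
q=lambda a,b,z:bp(f,205+a/4.28-.4,85+b/4.28-.4,z)
post=q(188,243,34);eye=q(307.5,215,24);piv=bp(f,355/1.5625,48/1.5625,34)
n=(q(255,190,24)+q(325,165,24))/2;fa=(q(365,228,24)+q(292,268,24))/2
slot=q(212,362,8);rims=[q(8,330,18),q(375,330,18)]
ang=lambda d:np.degrees(np.arctan2(d[1],d[0]))%360
print(post,eye,piv,slot,"rims",rims)
print("pp",np.linalg.norm(post-piv),ang(post-piv),ang(slot-piv),"pe",np.linalg.norm(eye-piv-[0,0,-10]),ang(eye-piv),"eyeaxis",ang(fa-n))
print("collar",q(204,542,20+182-44-0))
# corners/edges of plate
P=[bp(f,u/1.5625,v/1.5625,8) for u,v in [(281,31),(350,331),(467,312),(417,0)]];print(np.round(P),ang(P[1]-P[0]),ang(P[2]-P[3]))
E
```

```text
[472.29361778  16.45289808  34.        ] [483.07003913 -17.42548805  24.        ] [589.5578316   52.17770793  34.        ] [433.50864492   5.08822651   8.        ] rims [array([438.76179177,  68.39869281,  18.        ]), array([450.66056259, -43.0319427 ,  18.        ])]
pp 122.58530858598019 196.94347671180833 196.79174017979773 pe 127.21735271914942 213.16967682592767 eyeaxis 216.2155782271193
collar [428.02779962   7.41193587 158.        ]
[[602. 111.   8.]
 [368.  41.   8.]
 [397. -62.   8.]
 [633.  12.   8.]] 196.75563672481883 197.41575606588776
```

```bash
python3 -m inch '[[1,0.6,-0,0,0,0,0],[1.5,0.8,1,0,0,0,0],[1.5,0.8,2,0,0,0,0],[1.08,0.87,3,0,0,0,0],[0,0,2.5,0,0,0,0],[0,0,1.5,0,0,0,0],[0,0,0.6,0,0,0,0],[0,0,0,0,0,0,0],[0,0,0,0,0,0,0],[0,0,0,0,0,0,0]]'
python3 - <<'E'
from h import *
f=ctrl.grab_frame("wrist");im=f["image"][:,:,::-1].copy()
o=ctrl.get_obs();p=o["tool_pos"];print(p,o["wrist_force"],pr(f,p-[0,0,44.2]))
cv2.imwrite("pics/w3.png",cv2.resize(cv2.convertScaleAbs(im[110:260,160:360],alpha=1.8),(800,600),interpolation=cv2.INTER_CUBIC))
E
```

```text
time: 6.98
tool_pos: [484.5, -16.5, 76.9]
tool_rot: [3.137, 0.169, 0.003]
wrist_force: [0.1, 0.1, -1.3]
width: 0.167
finger_force: 34.9
[484.42296222 -16.41883582  76.95919488] [-0.13176513 -0.76041752 -0.77278154] [251.22679916 201.5618312 ]
```

View pics/w3.png

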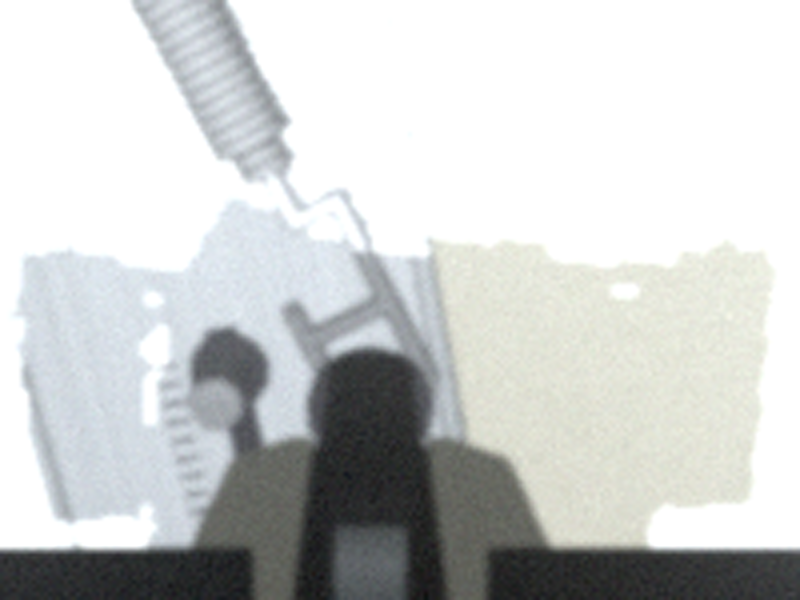

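The near bar of the eye shows from (305,340) to (390,308), with the collar at (370,405) over the eye. The post head is at (216,403).

```bash
python3 - <<'E'
from h import *
f=ctrl.grab_frame("wrist")
q=lambda a,b,z:bp(f,160+a/4-.4,110+b/4-.4,z)
b=(q(312,343,24)+q(392,308,24))/2
print("bar",b,"eye",b[:2]+10.5*np.array([np.cos(np.radians(213.5)),np.sin(np.radians(213.5))]))
print("post",q(216,403,34),"collar",q(371,412,ctrl.get_obs()["tool_pos"][2]-18),ctrl.get_obs()["tool_pos"])
E
```

```text
bar [491.32593595 -12.23880832  24.        ] eye [482.57013482 -18.03414666]
post [472.88605496  16.45482724  34.        ] collar [483.6530846  -17.39550637  58.88949492] [484.30393657 -16.39831309  76.88949492]
```

```bash
python3 -m inch '[[-0.08,0.02,0.3,0,0,0,0],[0,0,0.2,0,0,0,0],[0,0,0.2,0,0,0,0],[0,0,0.2,0,0,0,0],[0,0,0,0,0,0,0]]'; python3 -m inch '[[0,0,0.15,0,0,0,0],[0,0,0.15,0,0,0,0],[0,0,0,0,0,0,0]]'
```

```text
time: 7.5
tool_pos: [482.6, -16.6, 66.4]
tool_rot: [-3.137, -0.169, 0.001]
wrist_force: [-1.0, 0.8, -1.4]
width: 0.174
finger_force: 34.9
time: 7.75
tool_pos: [482.7, -16.6, 63.5]
tool_rot: [-3.137, -0.169, 0.001]
wrist_force: [0.2, 0.1, -1.9]
width: 0.173
finger_force: 34.9
```

```bash
cat >> h.py <<'E'
P=np.array([589.6,52.2]);A0=196.9
OFF=np.array([-0.7,-0.9])  # pin minus TCP
def pol(r,a): t=np.radians(A0+a); return P+r*np.array([np.cos(t),np.sin(t)])
def inv(tcp):
    d=np.array(tcp[:2])+OFF-P; return np.hypot(*d),(np.degrees(np.arctan2(d[1],d[0]))-A0+180)%360-180
def deltas(pts):
    o=ctrl.get_obs();R=Ro.from_rotvec(o["tool_rot"]);p=o["tool_pos"];print("now r,a",np.round(inv(p),2),"F",np.round(o["wrist_force"],1),p.round(1))
    c=p[:2]+OFF
    for r,a in pts:
        n=pol(r,a);d=R.inv().apply([*(n-c),0])/10;print((r,a),d.round(2));c=n
E
python3 -m inch '[[0,0,0.2,0,0,0,0],[0,0,0.2,0,0,0,0],[0,0,0.2,0,0,0,0],[0,0,0,0,0,0,0],[0,0,0,0,0,0,0]]'
python3 -c "
from h import *
deltas([(134,16.3),(140,16.0),(148,13),(153,9.5)])"
```

```text
time: 8.17
tool_pos: [482.7, -16.6, 57.7]
tool_rot: [-3.137, -0.169, 0.0]
wrist_force: [-0.1, 0.2, -1.5]
width: 0.168
finger_force: 34.9
now r,a [128.19  16.04] F [-0.1  0.2 -1.5] [482.7 -16.6  57.7]
(134, 16.3) [-0.49  0.32  0.  ]
(140, 16.0) [-0.57  0.21  0.  ]
(148, 13) [-1.04 -0.34  0.  ]
(153, 9.5) [-0.81 -0.67  0.  ]
```

```bash
python3 -m inch '[[-0.16,0.1,0,0,0,0,0],[-0.16,0.1,0,0,0,0,0],[-0.17,0.1,0,0,0,0,0],[-0.19,0.07,0,0,0,0,0],[-0.19,0.07,0,0,0,0,0],[-0.19,0.07,0,0,0,0,0],[0,0,0,0,0,0,0],[0,0,0,0,0,0,0]]'
python3 -c "
from h import *
deltas([(148,13),(153,9.5)])"
```

```text
time: 8.83
tool_pos: [472.9, -22.9, 57.9]
tool_rot: [-3.137, -0.169, -0.001]
wrist_force: [1.0, 1.2, -1.3]
width: 0.171
finger_force: 34.9
now r,a [139.84  16.  ] F [ 1.   1.2 -1.3] [472.9 -22.9  57.9]
(148, 13) [-1.06 -0.33 -0.  ]
(153, 9.5) [-0.81 -0.67 -0.  ]
```

```bash
python3 -m inch '[[-0.21,-0.07,0,0,0,0,0],[-0.21,-0.07,0,0,0,0,0],[-0.21,-0.07,0,0,0,0,0],[-0.21,-0.07,0,0,0,0,0],[-0.21,-0.07,0,0,0,0,0],[-0.2,-0.17,0,0,0,0,0],[-0.2,-0.17,0,0,0,0,0],[-0.2,-0.17,0,0,0,0,0],[-0.2,-0.17,0,0,0,0,0],[0,0,0,0,0,0,0],[0,0,0,0,0,0,0]]'
python3 - <<'E'
from h import *
deltas([])
f=ctrl.grab_frame("wrist");im=f["image"][:,:,::-1].copy()
cv2.imwrite("pics/w4.png",cv2.resize(cv2.convertScaleAbs(im[100:220,180:340],alpha=1.8),(800,600),interpolation=cv2.INTER_CUBIC))
E
```

```text
time: 9.75
tool_pos: [453.3, -14.5, 57.9]
tool_rot: [3.137, 0.17, 0.0]
wrist_force: [3.9, 1.1, -1.8]
width: 0.169
finger_force: 34.9
now r,a [152.71   9.36] F [ 3.9  1.1 -1.8] [453.3 -14.5  57.9]
```

View pics/w4.png

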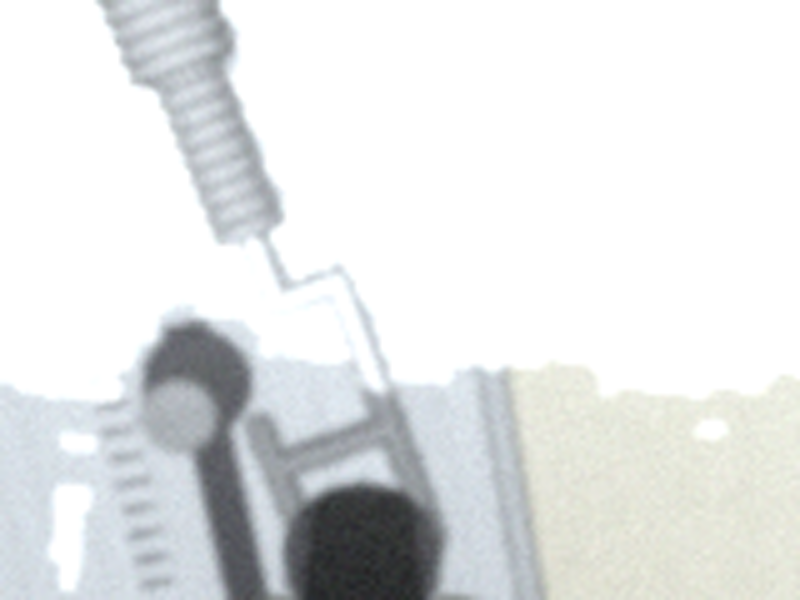

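The hook is drawn out beside the post: its bar runs from (285,460) to (392,425), the lip's rear end is at (262,416), and the post head is at (180,415).

```bash
python3 - <<'E'
from h import *
f=ctrl.grab_frame("wrist")
q=lambda a,b,z:bp(f,180+a/5-.4,100+b/5-.4,z)
def rp(X): d=X[:2]-P; return np.hypot(*d).round(1),round((np.degrees(np.arctan2(d[1],d[0]))-A0)%360,1)
b1,b2=q(285,460,24),q(392,425,24)
print("post",rp(q(180,415,34)),"bar",rp(b1),rp(b2),rp((b1+b2)/2),"lip end",rp(q(262,413,24)),"step",rp(q(338,272,24)),rp(q(285,287,24)))
d=b2-b1;print(np.degrees(np.arctan2(d[1],d[0]))-A0)
deltas([(153.5,5.5),(153.5,3.5),(153.5,1.5),(153.5,-1.5)])
E
```

```text
post (np.float64(122.2), np.float64(0.2)) bar (np.float64(136.2), np.float64(6.0)) (np.float64(136.9), np.float64(14.1)) (np.float64(136.2), np.float64(10.1)) lip end (np.float64(127.3), np.float64(5.5)) step (np.float64(109.8), np.float64(15.5)) (np.float64(108.5), np.float64(10.8))
-262.0683553434663
now r,a [152.65   9.42] F [ 2.9  1.3 -1.8] [453.5 -14.6  57.9]
(153.5, 5.5) [-0.41 -0.97 -0.  ]
(153.5, 3.5) [-0.14 -0.52 -0.  ]
(153.5, 1.5) [-0.12 -0.52 -0.  ]
(153.5, -1.5) [-0.15 -0.79 -0.  ]
```

```bash
python3 -c "
from h import *
deltas([(155.8,8.5),(155.8,4.5),(155.8,2),(155.8,0),(155.8,-1.5)])"
```

```text
now r,a [152.65   9.42] F [ 2.9  1.3 -1.8] [453.5 -14.6  57.9]
(155.8, 8.5) [-0.38 -0.13 -0.  ]
(155.8, 4.5) [-0.32 -1.04 -0.  ]
(155.8, 2) [-0.16 -0.66 -0.  ]
(155.8, 0) [-0.11 -0.53 -0.  ]
(155.8, -1.5) [-0.07 -0.4  -0.  ]
```

```bash
python3 -m inch '[[-0.19,-0.06,0,0,0,0,0],[-0.19,-0.07,0,0,0,0,0],[-0.08,-0.26,0,0,0,0,0],[-0.08,-0.26,0,0,0,0,0],[-0.08,-0.26,0,0,0,0,0],[-0.08,-0.26,0,0,0,0,0],[0,0,0,0,0,0,0],[0,0,0,0,0,0,0]]'
python3 -m inch '[[-0.06,-0.22,0,0,0,0,0],[-0.05,-0.22,0,0,0,0,0],[-0.05,-0.22,0,0,0,0,0],[0,0,0,0,0,0,0],[0,0,0,0,0,0,0]]'
python3 -c "
from h import *
deltas([(155.8,0),(155.8,-1.5)])"
```

```text
time: 10.52
tool_pos: [445.1, -3.5, 57.8]
tool_rot: [-3.137, -0.17, -0.0]
wrist_force: [4.2, 1.2, -1.2]
width: 0.169
finger_force: 34.9
time: 10.93
tool_pos: [442.8, 2.8, 57.8]
tool_rot: [3.137, 0.17, 0.0]
wrist_force: [4.2, 1.6, -1.3]
width: 0.175
finger_force: 34.9
now r,a [155.85   1.92] F [ 4.2  1.6 -1.3] [442.8   2.8  57.8]
(155.8, 0) [-0.1  -0.51 -0.  ]
(155.8, -1.5) [-0.07 -0.4  -0.  ]
```

```bash
python3 -m inch '[[-0.05,-0.26,0,0,0,0,0],[-0.05,-0.25,0,0,0,0,0],[0,0,0,0,0,0,0],[0,0,0,0,0,0,0]]'
python3 - <<'E'
from h import *
deltas([(155.8,-1)])
f=ctrl.grab_frame("wrist");im=f["image"][:,:,::-1].copy()
cv2.imwrite("pics/w5.png",cv2.resize(cv2.convertScaleAbs(im[100:220,180:340],alpha=1.8),(800,600),interpolation=cv2.INTER_CUBIC))
E
```

```text
time: 11.27
tool_pos: [441.2, 7.8, 57.8]
tool_rot: [3.137, 0.17, -0.0]
wrist_force: [3.8, 1.2, -1.5]
width: 0.167
finger_force: 34.9
now r,a [155.84   0.  ] F [ 3.8  1.2 -1.5] [441.2   7.8  57.8]
(155.8, -1) [-0.04 -0.27  0.  ]
```

View pics/w5.png

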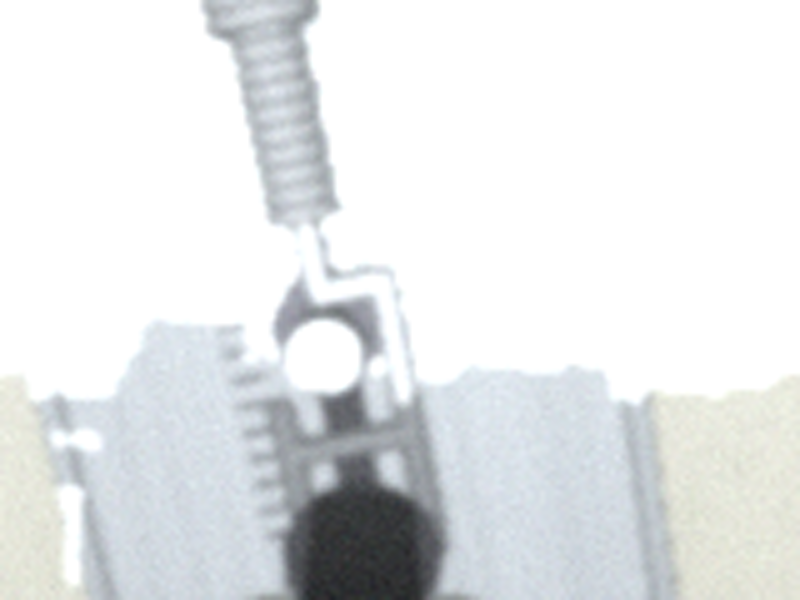

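The post head is at (322,355), behind the lip end and inside the mouth. The hook's bar runs from (292,452) to (425,432).

```bash
python3 - <<'E'
from h import *
f=ctrl.grab_frame("wrist")
q=lambda a,b,z:bp(f,180+a/5-.4,100+b/5-.4,z)
def rp(X): d=X[:2]-P; return np.hypot(*d).round(1),round((np.degrees(np.arctan2(d[1],d[0]))-A0+180)%360-180,1)
b1,b2=q(290,453,24),q(427,432,24)
print("post",rp(q(322,356,34)),"bar",rp(b1),rp(b2),rp((b1+b2)/2))
d=b2-b1;print(np.degrees(np.arctan2(d[1],d[0]))-A0)
deltas([(155.8,-1),(153,-1),(147,-1),(143,-1)])
E
```

```text
post (np.float64(122.2), np.float64(-0.1)) bar (np.float64(139.9), np.float64(-3.9)) (np.float64(141.0), np.float64(5.7)) (np.float64(139.9), np.float64(0.9))
-271.7420761314347
now r,a [1.558e+02 5.000e-02] F [ 3.5  1.8 -0.9] [441.3   7.7  57.8]
(155.8, -1) [-0.05 -0.28 -0.  ]
(153, -1) [ 0.28 -0.05  0.  ]
(147, -1) [ 0.59 -0.1   0.  ]
(143, -1) [ 0.39 -0.07  0.  ]
```

```bash
python3 -m inch '[[-0.02,-0.14,0,0,0,0,0],[-0.03,-0.14,0,0,0,0,0],[0,0,0,0,0,0,0],[0.1,-0.02,0,0,0,0,0],[0.1,-0.02,0,0,0,0,0],[0.1,-0.01,0,0,0,0,0],[0.1,-0.02,0,0,0,0,0],[0.1,-0.02,0,0,0,0,0],[0.1,-0.01,0,0,0,0,0],[0,0,0,0,0,0,0],[0,0,0,0,0,0,0]]'
python3 -c "
from h import *
deltas([(145.8,-1),(142,-1)])"
```

```text
time: 12.28
tool_pos: [446.3, 12.0, 57.8]
tool_rot: [3.137, 0.169, -0.0]
wrist_force: [3.2, 0.3, -1.4]
width: 0.169
finger_force: 34.9
now r,a [149.73  -0.98] F [ 3.2  0.3 -1.4] [446.3  12.   57.8]
(145.8, -1) [ 0.39 -0.07 -0.  ]
(142, -1) [ 0.37 -0.06 -0.  ]
```

```bash
python3 -m inch '[[0.07,-0.01,0,0,0,0,0],[0.07,-0.01,0,0,0,0,0],[0.06,-0.01,0,0,0,0,0],[0.05,-0.01,0,0,0,0,0],[0.05,-0.01,0,0,0,0,0],[0.05,-0.01,0,0,0,0,0],[0,0,0,0,0,0,0],[0,0,0,0,0,0,0]]'
python3 -m inch '[[0.06,-0.01,0,0,0,0,0],[0.06,-0.01,0,0,0,0,0],[0.06,-0.01,0,0,0,0,0],[0,0,0,0,0,0,0],[0,0,0,0,0,0,0]]'
python3 -c "
from h import *
deltas([(142,-1),(141,0)])"
```

```text
time: 12.95
tool_pos: [449.7, 13.0, 57.8]
tool_rot: [3.137, 0.169, -0.0]
wrist_force: [2.6, 0.3, -1.4]
width: 0.174
finger_force: 34.9
time: 13.37
tool_pos: [451.0, 13.5, 57.6]
tool_rot: [-3.137, -0.169, 0.002]
wrist_force: [-0.0, 0.1, -0.4]
width: 0.169
finger_force: 34.9
now r,a [144.82  -1.03] F [-0.   0.1 -0.4] [451.   13.5  57.6]
(142, -1) [ 0.28 -0.04 -0.  ]
(141, 0) [ 0.14  0.23 -0.  ]
```

The pull on the tool dropped from 2.6 N to 0 as the bar met the post. I'll centre the pin in the eye and check before lifting.

```bash
python3 -m inch '[[0.15,0,0,0,0,0,0],[0.18,0.1,0,0,0,0,0],[0,0.05,0,0,0,0,0],[0,0,0,0,0,0,0],[0,0,0,0,0,0,0]]'
python3 -m inch '[[0,0,-0.3,0,0,0,0],[0,0,-0.5,0,0,0,0],[0,0,-0.5,0,0,0,0],[0,0,-0.5,0,0,0,0],[0,0,-1,0,0,0,0],[0,0,-2,0,0,0,0],[0,0,-2.5,0,0,0,0],[0,0,-3,0,0,0,0],[-2.5,0,-2,0,0,0,0],[-1,0,0,0,0,0,0],[0,0,0,0,0,0,0],[0,0,0,0,0,0,0]]'
python3 - <<'E'
from h import *
deltas([])
f=ctrl.grab_frame("wrist");im=f["image"][:,:,::-1].copy()
cv2.imwrite("pics/w6.png",cv2.resize(cv2.convertScaleAbs(im[20:230,150:370],alpha=1.3),(628,600),interpolation=cv2.INTER_CUBIC))
E
```

```text
time: 13.78
tool_pos: [454.9, 12.3, 57.8]
tool_rot: [-3.137, -0.169, 0.0]
wrist_force: [-0.2, 0.2, -1.9]
width: 0.171
finger_force: 34.9
time: 14.78
tool_pos: [419.9, 8.6, 180.5]
tool_rot: [-3.137, -0.169, -0.0]
wrist_force: [1.5, 0.8, -1.3]
width: 0.171
finger_force: 34.9
now r,a [176.11  -2.26] F [ 1.5  0.8 -1.3] [419.9   8.6 180.5]
```

View pics/w6.png

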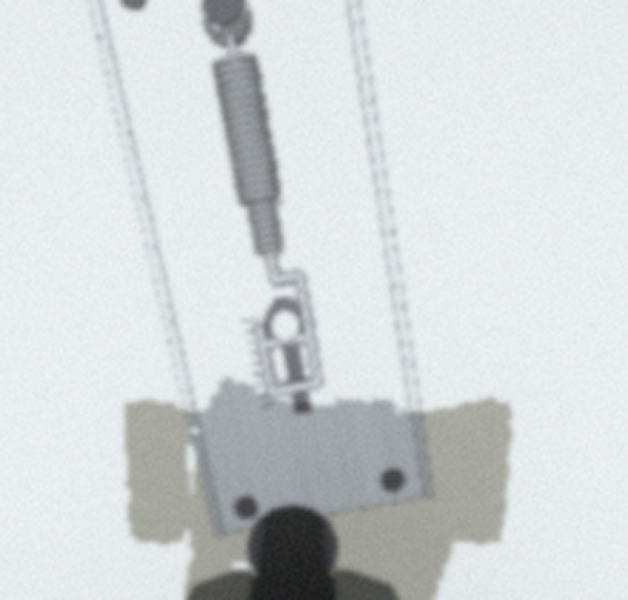

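The hook sits round the post: head at (284,325), bar just beyond it at (288,345), lip on the left and shank on the right. Now I take the puller back to its stand.

```bash
python3 -m inch '[[-0.1,2,0,0,0,0,0],[-0.1,3.5,0,0,0,0,0],[-0.1,4,0,0,0,0,0],[-0.1,4,0,0,0,0,0],[-0.1,4,0,0,0,0,0],[-0.1,4,0,0,0,0,0],[-0.2,4,0,0,0,0,0],[-0.2,4,0,0,0,0,0],[-0.2,3.5,1.5,0,0,0,0],[-0.1,2,3,0,0,0,0],[0,0,2.5,0,0,0,0],[0,0,0,0,0,0,0]]'
python3 -m inch '[[0,0,0,0,0,0,0],[0,0,0,0,0,0,0],[0,0,0,0,0,0,0]]'
python3 - <<'E'
from h import *
print(totool([444.8,-340.5,46.2]))
f=ctrl.grab_frame("wrist")
for d in ctrl.boxes_of("wrist","stand_hole0"): print(d)
E
```

```text
time: 15.83
tool_pos: [442.5, -339.9, 104.6]
tool_rot: [-3.13, -0.166, 0.011]
wrist_force: [-0.5, 0.6, -3.4]
width: 0.172
finger_force: 34.9
time: 16.08
tool_pos: [445.8, -340.8, 112.3]
tool_rot: [3.135, 0.171, 0.002]
wrist_force: [-0.0, -1.1, -1.6]
width: 0.169
finger_force: 34.9
[-0.10439447 -0.05044686  6.60775673]
{'position': [453.5, -342.7, 24.6], 'p': 0.65}
```

Tip is at 68 mm, so I lower to just above the hole, then go in gently.

```bash
python3 -m inch '[[-0.1,-0.05,1.2,0,0,0,0],[0,0,1.5,0,0,0,0],[0,0,1,0,0,0,0],[0,0,0.5,0,0,0,0],[0,0,0.3,0,0,0,0],[0,0,0.3,0,0,0,0],[0,0,0,0,0,0,0],[0,0,0,0,0,0,0]]'
python3 -m inch '[[0,0,0.3,0,0,0,0],[0,0,0.3,0,0,0,0],[0,0,0.3,0,0,0,0],[0,0,0,0,0,0,0]]'
```

```text
time: 16.85
tool_pos: [444.0, -340.5, 63.2]
tool_rot: [3.137, 0.169, 0.001]
wrist_force: [-0.3, -0.6, -2.2]
width: 0.175
finger_force: 34.9
time: 17.18
tool_pos: [443.5, -340.1, 53.2]
tool_rot: [-3.136, -0.169, 0.001]
wrist_force: [-0.8, 0.5, -1.7]
width: 0.167
finger_force: 34.9
```

```bash
python3 -m inch '[[0,0,0.25,0,0,0,0],[0,0,0.2,0,0,0,0],[0,0,0.1,0,0,0,0],[0,0,0,0,0,0,0],[0,0,0,0,0,0,0]]'
python3 -m inch '[[0,0,0.1,0,0,0,0],[0,0,0.05,0,0,0,0],[0,0,0,0,0,0,0],[0,0,0,0,0,0,0]]'
```

```text
time: 17.6
tool_pos: [443.8, -340.4, 48.3]
tool_rot: [-3.137, -0.169, 0.0]
wrist_force: [0.3, -0.2, -1.5]
width: 0.169
finger_force: 34.9
time: 17.93
tool_pos: [443.8, -340.4, 46.8]
tool_rot: [3.137, 0.169, 0.0]
wrist_force: [-0.7, 1.2, -0.7]
width: 0.177
finger_force: 34.9
```

```bash
python3 -m inch '[[0,0,0.05,0,0,0,0],[0,0,0,0,0,0,0],[0,0,0,0,0,0,0]]'
python3 -m inch '[[0,0,0,0,0,0,0.25],[0,0,0,0,0,0,0.3],[0,0,0,0,0,0,0.4],[0,0,0,0,0,0,0.6],[0,0,0,0,0,0,0.6],[0,0,0,0,0,0,0.6],[0,0,0,0,0,0,0.6]]'
```

```text
time: 18.18
tool_pos: [443.8, -340.4, 46.3]
tool_rot: [-3.137, -0.169, 0.0]
wrist_force: [0.3, -1.0, -1.0]
width: 0.169
finger_force: 34.9
time: 18.77
tool_pos: [443.8, -340.4, 46.3]
tool_rot: [3.137, 0.169, 0.0]
wrist_force: [0.3, 0.2, -0.0]
width: 0.583
finger_force: 0.0
```

```bash
python3 -m inch '[[0,0,-0.5,0,0,0,0.6],[0,0,-1.5,0,0,0,0.6],[0,0,-3,0,0,0,0.6],[0,0,-3,0,0,0,0.6],[0,0,-3,0,0,0,0.6],[0,0,-3,0,0,0,0.6],[0,0,-2,0,0,0,0.6],[0,0,0,0,0,0,0.6],[0,0,0,0,0,0,0.6]]'
python3 - <<'E'
from h import *
a=ctrl.grab_frame("wrist")["image"][60:260,150:350,::-1];b=ctrl.grab_frame("scene")["image"][120:270,190:400,::-1]
a=cv2.resize(cv2.convertScaleAbs(a,alpha=1.5),(390,390));b=cv2.resize(b,(400,286),interpolation=cv2.INTER_CUBIC)
c=np.zeros((390,800,3),np.uint8);c[:,:390]=a;c[:286,400:]=b
cv2.imwrite("pics/w7.png",c)
E
```

```text
time: 19.52
tool_pos: [444.0, -340.6, 207.2]
tool_rot: [3.136, 0.169, 0.002]
wrist_force: [0.4, 0.8, -0.8]
width: 0.6
finger_force: 0.0
```

View pics/w7.png

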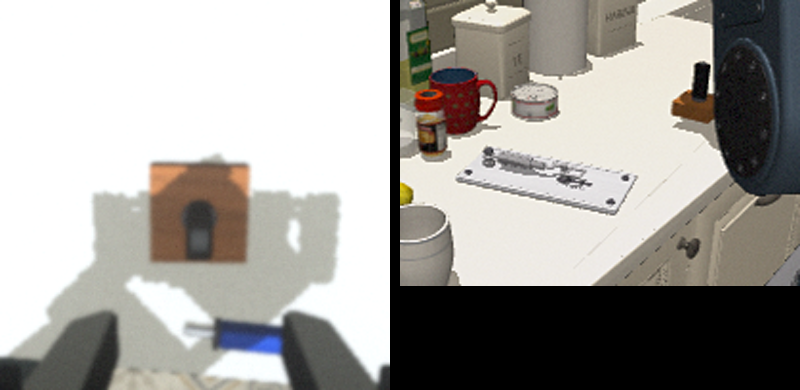

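The black puller stands upright in the block at (199,220), the gripper is clear of it, and the spring is still hooked at (575,180). I'm handing in.

```bash
python3 -c "
from cell import ctrl
print(ctrl.job_done())"
```

```text
the job is handed in; nothing more can be done
None
```

The spring's hook is caught round the far side of the anchor post, the black puller is back upright in its stand, and I handed the job in at about 19.6 s of the 72 s; no verdict was shown.

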